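# Push a rail past the post into its bay

## Robot

A 6-joint arm with a two-finger parallel gripper is mounted at the origin on the work surface. World frame = base frame: x ahead of the robot, y to its left, z up, the work surface at z = 0. Lengths are in mm, angles in rad, forces in N, time in s.
With the tool pointing down it reaches from about 300 to 775 mm from the base axis. Payload 14.6 kg.
Tool frame: the origin (TCP) lies between the finger pads; the fingertips stand 25 mm ahead of it and the grasp point (between the pads) lies 6 mm ahead of it; z points along the fingers, y is the line along which they close (so a half turn about z gives the same grasp; the last joint's range is limited). The gripper opens to 94 mm and grips with 3 to 60 N. Pads are 16 mm wide; open, the fingers measure 119 mm over their backs; the gripper's body (75 mm by 177 mm) begins 78 mm behind the grasp point.
Start: joints at [1.273, 0.3, 1.521, -0, 1.321, -0.067], TCP at [125.814, 535.406, 195.946] pointing down, gripper open.
Joint ranges: [-3.03, 3.03], [-0.79, 2.21], [0.23, 2.52], [-1.04, 4.18], [0, 3.07], [-2.55, 2.55]. Speed limits (rad/s): [2.22, 2.22, 2.57, 3.14, 3.14, 3.14].

## Interface

Orientations are given as [roll, pitch, yaw] about the fixed x, y, z axes, in that order (R = Rz(yaw) Ry(pitch) Rx(roll)).
In Python, from cell import manip gives the robot as it stands. The module is installed in compiled form; this text tells all that it offers.
- The arm moves only by the tool step_arm, never from a script. Its argument "series" is one flat list of numbers, 5 for each row, row after row: the shift along the world's x, y, z in mm, then the turn about the world's z in rad, then the closure, from 0 (fully open) to 1 (shut). In form: [dx, dy, dz, spin, jaw, dx, dy, dz, spin, jaw, ...]. A call has 1 to 20 rows; each row shifts and turns the commanded pose from where the row before left it; what a row does not reach is not made up. A row lasts 1/8 s, in which the tool goes at most 62.5 mm and 10.7 degrees, less where a joint would pass 70% of its speed; a pose out of reach is approached as far as the arm can. A call is refused whole if a number of a shift passes 62.5 or a number of a turn 0.188, either way. A call with a gripper value outside its range is refused whole. The fingers move at their own pace and stop on an object; "squeeze" is the grip in N (left out, the last holds). Time passes only in rows, so rows that do not move let the fingers close. It gives the time, the measured TCP pose, the force, the opening and the grip force at its end, in the units of the state.
- manip.read_state(): the state, without advancing time (a new reading comes with each control period).
- manip.camera(name): name is "side" or "top" or "wrist"; returns (picture, depth): 400x640x3 uint8, blue, green, red; 400x640 float32, mm along the optical axis (not along the pixel's ray), 0 where there is no reading.
- manip.camera_info(name): a dict with "fovy" (degrees; the focal length in pixels is half the picture's height over the tangent of half this angle, whatever the lens; pixels are square), "cx", "cy" (the principal point, pixels), "k1" (the pictures are not rectified: a ray, as slopes to the right and down, at radius r is drawn at 1 + k1 r^2 times it, then the intrinsics apply), "eye" and "orientation" of the camera in the world. Camera axes: x right, y down, z forward; pixel columns grow to the right and rows downward; lengths in mm; the calibration is good to about 2 mm. A picture is of the moment at which its call begins: read the wrist's pose just before it. camera_info takes no time and is no camera call; for the wrist camera it gives the pose at the moment of the call.
- manip.sign_off(): hands the job in; it is judged then, once.
The state is a dict: "clock": time; "joints": joint angles; "qd": joint speeds; "effort": joint torques, N m; "eef_pos": TCP position; "eef_rot": TCP orientation; "wrist_force": force on the tool from outside, world axes, zero at the start; "moment": the same for the moment, N m; "finger_gap": finger opening in mm; "finger_force": force on a finger pad.
Only numpy, scipy, OpenCV 4.12 (cv2) and the standard library are available. Lean on these libraries where they do the work, as an engineer would, in place of code of your own. Each camera call takes 0.05 s, during which the arm holds its last target. There are 200 camera calls.

## Task

Push the aluminium rail into the wooden bay: pivot it by its ends so that the blue-capped end goes in behind the post first, then swing the other end in, until the rail lies flush along the back fence with its blue end still behind the post. Only push it along the bench - do not lift or pinch it - and leave the other things where they are.

Things in the scene. Friction and masses are not known exactly. Their poses are not given: they have to be found in the camera images.
- rail: The piece to push: loose aluminium rail, 240 mm long, 34 wide over the black rubber strips on its long sides (bare ends 30), 26 high, about 0.3 kg; the last 26 mm of one end is a blue cap. Origin: centre of its underside. y runs along it, from the cap (y = -120) to the plain end (+120). It starts before the bay's mouth, within 0.2 rad of parallel, shifted to the bay's +y side, cap towards the post.
- rail_cap_end (a point): Centre of the rail's blue-capped end face, half-way up (13 mm).
- rail_plain_end (a point): Centre of the rail's bare aluminium end face, half-way up (13 mm).
- rail_near_strip: The rubber strip along the rail's long side that faces away from the bay at the start (-x side of the rail), fixed to it. Origin: its middle, 16 mm from the rail's centre line, 13 mm up; its outer face is 17 mm from the centre line.
- rail_far_strip: The same strip on the rail's other long side (+x side of the rail), the one that goes against the back fence.
- bay: Fixed light-wood bay, a low U from above with a green floor level with the bench, open towards the robot. Origin: middle of its mouth, at bench height. x points into the bay, y along the mouth. Inner face of the back fence at x = 90 mm; inner faces of the side cheeks at y = -150 and +150, running from x = 0 to 90. Walls 12 mm thick, 32 high.
- post: Fixed upright steel post, 16 mm in diameter, 50 mm high, with a red top, standing on the bay's mouth line 80 to 100 mm from the -y cheek. What is left open of the mouth, from post to +y cheek, is shorter than the rail. Origin: its axis, at bench height; axes parallel to the bay's.
- spool: Bystander: orange solder spool, 52 mm in diameter, 42 mm high, standing; origin under its centre.
- jar: Bystander: small jar with a white cap, 44 mm in diameter, 55 mm high; origin under its centre.
- screwdriver: Bystander: screwdriver, 160 mm long, lying along its x axis; origin near its middle.
- tin: Bystander: small tin, 56 mm in diameter, 45 mm high; origin under its centre.
- brush: Bystander: brush, 170 mm long, lying along its x axis; origin near its middle.
- dish: Bystander: white dish, 80 mm in diameter, 25 mm high; origin under its centre.
- pliers: Bystander: pliers with green handles, about 175 mm long, lying along their x axis; origin near their middle.

How it is judged (in metres and radians):
On the way:
1. the blue-capped end is in the bay behind the post while the plain end is still outside (y of rail_cap_end in the frame of post below -0.005 m and x of rail_cap_end in the frame of bay above 0.015 m and x of rail_plain_end in the frame of bay below 0 m), for 0.05 s.
At the end, for the whole second after the job is handed in: The rail lies flat and still on the bench inside the bay between its cheeks, both ends within 6 mm of touching the back fence, its blue-capped end at least 10 mm past the post's axis on the post's far side from the open mouth (x of rail_cap_end in the frame of bay between 0.067 and 0.08 m and x of rail_plain_end in the frame of bay between 0.067 and 0.08 m and y of rail_cap_end in the frame of post below -0.01 m and y of rail_cap_end in the frame of bay above -0.155 m and y of rail_plain_end in the frame of bay below 0.155 m and height (world z) of rail below 0.006 m and angle between rail's own z axis and vertical below 0.08 rad and linear speed of rail below 0.02 m/s).
It fails at once if the rail is lifted off the bench (an end raised more than 12 mm) or tipped (height (world z) of any of rail_cap_end, rail_plain_end above 0.025 m or angle between rail's own z axis and vertical above 0.25 rad).
It fails at once if the rail is pinched: the fingers press on both long sides at once (contact force between the fingers and rail_near_strip above 1.5 N and contact force between the fingers and rail_far_strip above 1.5 N).
It fails at once if a bystander is shifted by more than 20 mm (distance of any of spool, jar, screwdriver, tin, brush, dish, pliers from where it was at the start of the episode above 0.02 m).
It also fails if it takes over 64 s, if anything falls off the work surface, if the arm or the gripper's body presses on something with over 40 N, if the wrist force passes 120 N, or if a joint passes its speed limit or range.

## Working session

There is one attempt and no reset: what is moved stays moved. The work goes in short steps, Python scripts to look and compute and a tool call to move; the robot and the scene stay as the last step left them, time stands still between calls to the robot, and variables do not carry over. Pictures are saved under pics/ and viewed, at most 10 in all, crops included, and the job is handed in when it is done.

Besides the shell and the picture viewer there is one more tool, called after "Emit:" in YAML: its name, and indented under it one key for each argument. step_arm: Moves the arm, as the interface text tells. Its arguments: {"type":"object","properties":{"series":{"type":"array"},"squeeze":{"type":"number"}},"required":["series"]}

```bash
mkdir -p pics; cat > h.py <<'E'
import numpy as np,cv2
from scipy.spatial.transform import Rotation as R
from cell import manip
def cam(n):
    i=manip.camera_info(n); p,d=manip.camera(n); return p,d,i
def rot(i):
    o=np.array(i['orientation'],float)
    return o if o.shape==(3,3) else R.from_euler('xyz',o).as_matrix()
def ray(i,uv):
    f=200/np.tan(np.radians(i['fovy'])/2)
    K=np.array([[f,0,i['cx']],[0,f,i['cy']],[0,0,1]])
    q=cv2.undistortPoints(np.array(uv,float).reshape(-1,1,2),K,np.array([i['k1'],0,0,0,0])).reshape(-1,2)
    return np.c_[q,np.ones(len(q))]
def plane(i,uv,z):
    d=ray(i,uv)@rot(i).T; e=np.array(i['eye'],float)
    return e+d*((z-e[2])/d[:,2])[:,None]
E
python3 - <<'E'
from h import *
for n in("top","side"):
    p,d,i=cam(n); print(n,i); cv2.imwrite(f'pics/{n}0.png',p); np.savez(f'{n}0.npz',p=p,d=d)
print(manip.read_state())
E
```

```text
top {'fovy': 48.64246091750561, 'cx': 312.7785343884028, 'cy': 203.76423331504768, 'k1': 0.024618224905621735, 'eye': array([ 200.72782886,   22.88857089, 1324.91664215]), 'orientation': array([-2.91931291e+00, -2.12153650e-03, -1.52281942e+00])}
side {'fovy': 51.9594255303377, 'cx': 318.3296779426299, 'cy': 198.7694847096402, 'k1': 0.016710601883101313, 'eye': array([-269.80298235, -747.1628186 ,  698.24800945]), 'orientation': array([-2.09322494,  0.02202288, -0.79303658])}
{'clock': 0.1, 'joints': array([ 1.27339797e+00,  3.00424068e-01,  1.52149764e+00,  5.51340264e-06,
        1.32068932e+00, -6.65954910e-02]), 'qd': array([ 2.77632958e-04, -1.09471335e-03, -3.56482153e-03, -1.15574586e-03,
       -1.59388203e-04,  1.45498213e-05]), 'effort': array([ 6.91903733e-04, -5.32641470e+01, -3.53287375e+01,  7.09071779e-02,
        2.34822911e-02, -6.38648635e-05]), 'eef_pos': array([125.74780938, 535.19170241, 195.44742798]), 'eef_rot': array([-3.14057689e+00, -7.30975540e-05,  2.91078838e+00]), 'wrist_force': array([ 0.13549719, -0.49131414,  0.55080446]), 'moment': array([ 0.00558899, -0.0368464 , -0.06121724]), 'finger_force': 0.0, 'finger_gap': 93.70088289191217}
```

View pics/top0.png

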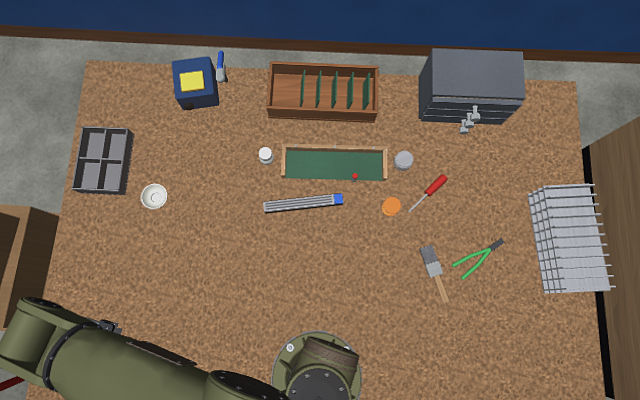

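The top view shows the green bay floor spanning (285–386, 148–180), the post's red top at (355,176), the rail from (264,207) to its blue cap at (342,199), and the spool at (391,206).

```bash
cat >> h.py <<'E'
def mask(p,kind):
    h=cv2.cvtColor(p,cv2.COLOR_BGR2HSV)
    r={'green':((60,60,30),(90,255,160)),'red':((0,170,90),(6,255,255)),'blue':((105,140,80),(125,255,255)),'orange':((8,190,150),(20,255,255))}[kind]
    return cv2.inRange(h,*r)
def blobs(m,roi,n=1):
    z=np.zeros_like(m); x0,y0,x1,y1=roi; z[y0:y1,x0:x1]=m[y0:y1,x0:x1]
    c,_=cv2.findContours(z,cv2.RETR_EXTERNAL,cv2.CHAIN_APPROX_NONE)
    return sorted(c,key=cv2.contourArea)[::-1][:n]
E
python3 - <<'E'
from h import *
z=np.load('top0.npz');p=z['p'];i=manip.camera_info('top')
c=blobs(mask(p,'green'),(270,130,400,190))[0]
P=plane(i,c.reshape(-1,2),0)[:,:2]
r=cv2.minAreaRect(P.astype(np.float32));print('bay',r,cv2.boxPoints(r))
for k,roi,h in(('red',(340,165,370,190),50),('blue',(325,185,355,215),26),('orange',(375,190,405,220),42)):
    c=blobs(mask(p,k),roi)[0]; P=plane(i,c.reshape(-1,2),h)[:,:2]
    r=cv2.minAreaRect(P.astype(np.float32)); print(k,cv2.contourArea(c),r,P.mean(0))
# rail top by height from depth
f=200/np.tan(np.radians(i['fovy'])/2)
v,u=np.mgrid[140:225,240:420]; uv=np.c_[u.ravel(),v.ravel()]
X=ray(i,uv)*z['d'][v,u].ravel()[:,None]; X=X@rot(i).T+i['eye']
H=X[:,2].reshape(v.shape); print(np.round(H[60:72:2,30:100:10]))
m=np.zeros(p.shape[:2],np.uint8); m[140:225,240:420]=((H>18)*255)
c=blobs(m,(255,190,350,220))[0]; P=plane(i,c.reshape(-1,2),26)[:,:2]
r=cv2.minAreaRect(P.astype(np.float32)); print('rail',r,cv2.boxPoints(r))
cv2.imwrite('pics/c.png',cv2.resize(p[130:225,240:420],None,fx=4.4,fy=4.4,interpolation=cv2.INTER_CUBIC))
E
```

```text
bay ((627.12109375, -23.764114379882812), (88.48295593261719, 298.21246337890625), 1.0957751274108887) [[ 580.03625   124.46879 ]
 [ 585.73914  -173.68913 ]
 [ 674.20593  -171.99701 ]
 [ 668.50305   126.160904]]
red 11.0 ((583.0020141601562, -86.66854095458984), (12.595900535583496, 8.993000030517578), 1.616813063621521) [581.99009856 -86.69407089]
blue 62.0 ((514.081298828125, -40.99445343017578), (27.91844367980957, 24.05303382873535), 2.7762579917907715) [514.06590749 -40.92490079]Traceback (most recent call last):
  File "<stdin>", line 7, in <module>
IndexError: list index out of range
```

```bash

python3 - <<'E'
from h import *
z=np.load('top0.npz');p=z['p'];i=manip.camera_info('top')
hs=cv2.cvtColor(p,cv2.COLOR_BGR2HSV); print(hs[206,388:395])
v,u=np.mgrid[130:225,240:420]; uv=np.c_[u.ravel(),v.ravel()]
X=ray(i,uv)*z['d'][v,u].ravel()[:,None]; X=X@rot(i).T+i['eye']
H=X[:,2].reshape(v.shape)
m=np.zeros(p.shape[:2],np.uint8); m[130:225,240:420]=((H>16)*255)
for n,roi,h in(('rail',(255,188,350,222),26),('spool',(370,190,410,222),42)):
    c=blobs(m,roi)[0]; P=plane(i,c.reshape(-1,2),h)[:,:2]
    r=cv2.minAreaRect(P.astype(np.float32)); print(n,r,cv2.boxPoints(r).round(1).tolist())
cv2.imwrite('pics/c.png',cv2.resize(p[130:225,240:420],None,fx=4.4,fy=4.4,interpolation=cv2.INTER_CUBIC))
E
```

```text
[[ 14 173 219]
 [ 14 172 219]
 [ 14 173 219]
 [ 14 172 219]
 [ 14 175 219]
 [ 14 173 219]
 [ 14 173 219]]
rail ((497.4178771972656, 65.48516082763672), (35.22163391113281, 239.1802978515625), 9.264592170715332) [[460.79998779296875, 180.6999969482422], [499.29998779296875, -55.400001525878906], [534.0999755859375, -49.70000076293945], [495.5, 186.39999389648438]]
spool ((498.147705078125, -199.57748413085938), (48.675209045410156, 50.65908432006836), 2.7699058055877686) [[472.6000061035156, -175.5], [475.1000061035156, -226.10000610351562], [523.7000122070312, -223.6999969482422], [521.2000122070312, -173.10000610351562]]
```

View pics/c.png

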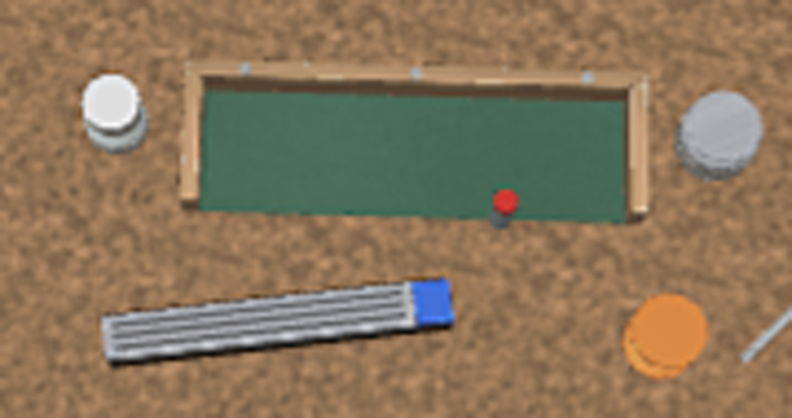

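The crop matches: the bay is open toward the robot, the post is at crop (505,202), and the cap end is at crop (432,302), pointing toward the post. First I move the open fingers behind the rail's near side.

Emit:
step_arm:
  series: [27, -40, -8, 0.033, 0, 27, -40, -8, 0.033, 0, 27, -40, -8, 0.033, 0, 27, -40, -8, 0.033, 0, 27, -40, -8, 0.033, 0, 27, -40, -8, 0.033, 0, 27, -40, -8, 0.033, 0, 27, -40, -8, 0.033, 0, 27, -40, -8, 0.033, 0, 27, -40, -8, 0.033, 0, 27, -40, -8, 0.033, 0, 25, -38, -8, 0.033, 0, 0, 0, 0, 0, 0, 0, 0, 0, 0, 0]

```text
clock: 1.85
eef_pos: [447.4, 57.6, 99.8]
eef_rot: [3.141, -0.001, -2.977]
wrist_force: [-0.0, 0.5, -0.3]
finger_gap: 94.0
finger_force: 0.0
```

Emit:
step_arm:
  series: [0, 0, -34, 0, 0, 0, 0, -33, 0, 0, 6, 1, 0, 0, 0, 6, 1, 0, 0, 0, 6, 1, 0, 0, 0, 6, 1, 0, 0, 0, 5, -0.5, 0, 0, 0, 5, -0.5, 0, 0.01, 0, 5, -0.5, 0, 0.015, 0, 5, -0.5, 0, 0.015, 0, 5, -0.5, 0, 0.015, 0, 5, -0.5, 0, 0.015, 0, 0, 0, 0, 0, 0]

```text
clock: 3.48
eef_pos: [502.1, 58.4, 32.9]
eef_rot: [3.142, 0.0, -2.906]
wrist_force: [-0.2, 0.1, -0.1]
finger_gap: 93.8
finger_force: 0.0
```

```bash
cat >> h.py <<'E'
BAY=np.array([582.9,-24.6]);B=.019
def tobay(P):
    c,s=np.cos(B),np.sin(B); return (np.asarray(P)-BAY)@np.array([[c,-s],[s,c]])
def capside():
    pass
def look(name,save=True):
    p,d,i=cam('top')
    if save: cv2.imwrite(f'pics/{name}.png',cv2.resize(p[130:225,240:420],None,fx=4.4,fy=4.4,interpolation=cv2.INTER_CUBIC))
    c=blobs(mask(p,'blue'),(250,140,390,225))
    if c:
        r=cv2.minAreaRect(plane(i,c[0].reshape(-1,2),26)[:,:2].astype(np.float32))
        print('cap blob bay',tobay(r[0]).round(1),np.round(r[1],1),round(r[2],1),cv2.contourArea(c[0]))
    return p,d,i
E
python3 -c "
from h import *
look('a1')"
```

```text
cap blob bay [-69.1 -16.5] [27.9 21.2] 2.8 51.5
```

View pics/a1.png

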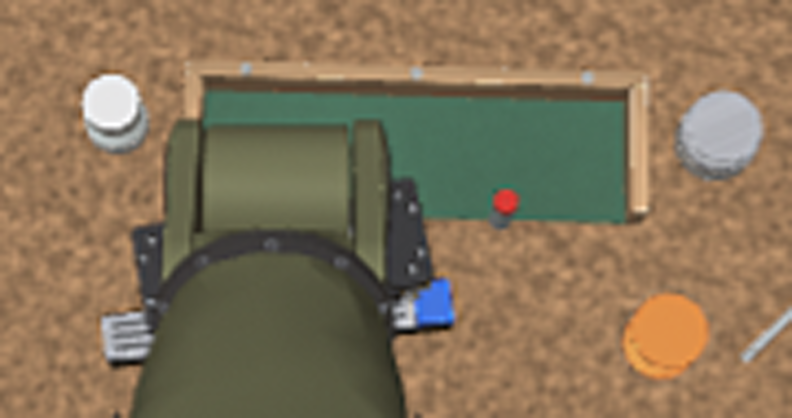

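The rail has not moved: the cap is still at crop (433,302). I'll check from the side.

```bash
python3 -c "
from h import *
p,d,i=cam('side')
f=200/np.tan(np.radians(i['fovy'])/2)
def proj(X):
    q=(np.array(X)-i['eye'])@rot(i); return (q[:2]/q[2]*f+[i['cx'],i['cy']]).round()
u,v=proj([500,60,20]).astype(int);print(u,v, proj([497.4,65.5,26]))
x0,y0=max(0,u-100),max(0,v-75)
cv2.imwrite('pics/s1.png',cv2.resize(p[y0:y0+150,x0:x0+200],None,fx=4,fy=4,interpolation=cv2.INTER_CUBIC));print(x0,y0)
"
```

```text
312 209 [310. 207.]
212 134
```

View pics/s1.png

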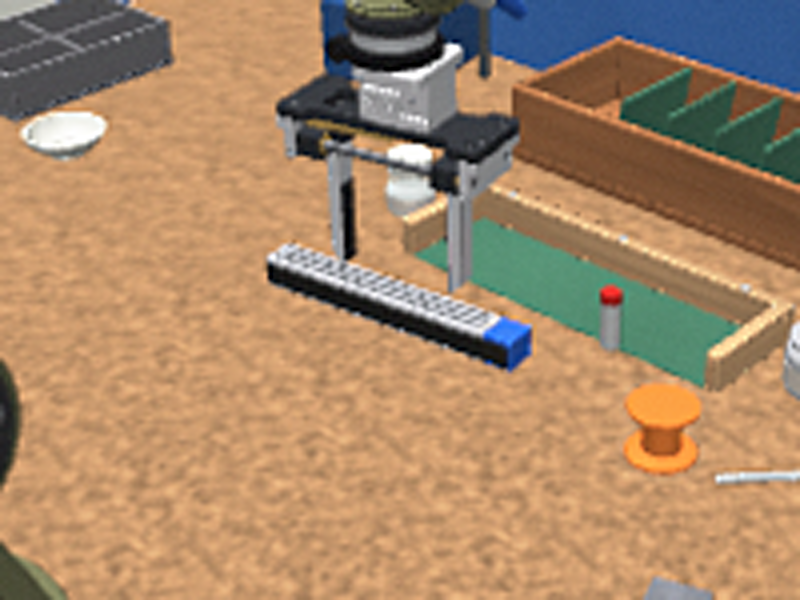

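The side view shows the fingers at crop (347,255) and (460,288), either beyond the rail or hovering over it. Depth will show which.

```bash
python3 -c "
from h import *
p,d,i=cam('side')
def pt(u,v): return (ray(i,[(u,v)])*d[v,u]@rot(i).T+i['eye'])[0].round(1)
for cx,cy in((336,240),(346,248),(346,254),(456,240),(456,270),(460,284),(460,288),(400,290),(508,330),(510,330),(656,400),(330,265),(490,350)):
    u,v=212+cx//4,134+cy//4; print(cx,cy,pt(u,v),p[v,u])
print(manip.read_state()['eef_pos'])
"
```

```text
336 240 [484.  114.9  60. ] [161 157 154]
346 248 [481.2 102.6  58.5] [5 1 2]
346 254 [484.1 106.2  52.2] [28 27 26]
456 240 [508.1   5.2  91.4] [152 152 151]
456 270 [505.3   2.9  69. ] [151 150 149]
460 284 [571.2  62.3   1.9] [115 135 163]
460 288 [564.3  55.7   3.8] [115 162 219]
400 290 [503.4  63.3  27.7] [200 192 189]
508 330 [515.3 -41.5  29.4] [248 130  60]
510 330 [515.3 -41.5  29.4] [248 130  60]
656 400 [ 498.2 -194.4   44.1] [ 67 162 253]
330 265 [489.  132.1  29. ] [127 122 117]
490 350 [498.4 -36.3  17.1] [20 25 29]
[501.6722478   58.41450753  32.9161155 ]
```

The depth puts the rail top at z≈28, as expected, but the fingertips at z≈52–55, not the nominal 8. The fingers passed over the rail, so the tips are about 45 mm higher than the stated TCP implies. I'll back off behind the rail, go down in part and measure again.

Emit:
step_arm:
  series: [-28, 0, 0, -0.035, 0, -28, 0, 0, -0.035, 0, 0, 0, -15, 0, 0, 0, 0, -10, 0, 0, 0, 0, 0, 0, 0, 0, 0, 0, 0, 0]

```text
clock: 4.38
eef_pos: [446.2, 58.4, 7.9]
eef_rot: [3.142, -0.0, -2.976]
wrist_force: [0.9, -0.4, 0.3]
finger_gap: 94.2
finger_force: 0.0
```

```bash
python3 -c "
from h import *
s=manip.read_state();print(s['eef_pos'],s['wrist_force'])
p,d,i=cam('side')
v,u=np.mgrid[100:260,200:420]
X=(ray(i,np.c_[u.ravel(),v.ravel()])*d[v,u].ravel()[:,None])@rot(i).T+i['eye']
col=p[v,u].reshape(-1,3).astype(int); sat=col.max(1)-col.min(1)
for yc in(0,110):
    k=(abs(X[:,0]-s['eef_pos'][0])<25)&(abs(X[:,1]-yc)<25)&(X[:,2]>8)
    Y=X[k]; print(yc,len(Y)); o=Y[np.argsort(Y[:,2])]; print(o[:8].round(0).tolist())
cv2.imwrite('pics/s2.png',cv2.resize(p[134:284,212:412],None,fx=4,fy=4,interpolation=cv2.INTER_CUBIC))
"
```

```text
[446.18127723  58.38727779   7.87898739] [ 0.90150735 -0.3949047   0.32864176]
0 1025
[[446.0, 10.0, 22.0], [447.0, 11.0, 24.0], [447.0, 7.0, 26.0], [453.0, 4.0, 28.0], [447.0, 11.0, 28.0], [463.0, 5.0, 30.0], [449.0, 4.0, 30.0], [446.0, 5.0, 31.0]]
110 282
[[470.0, 127.0, 9.0], [470.0, 132.0, 11.0], [471.0, 133.0, 14.0], [470.0, 127.0, 17.0], [471.0, 123.0, 18.0], [431.0, 107.0, 20.0], [471.0, 128.0, 20.0], [468.0, 130.0, 20.0]]
```

View pics/s2.png

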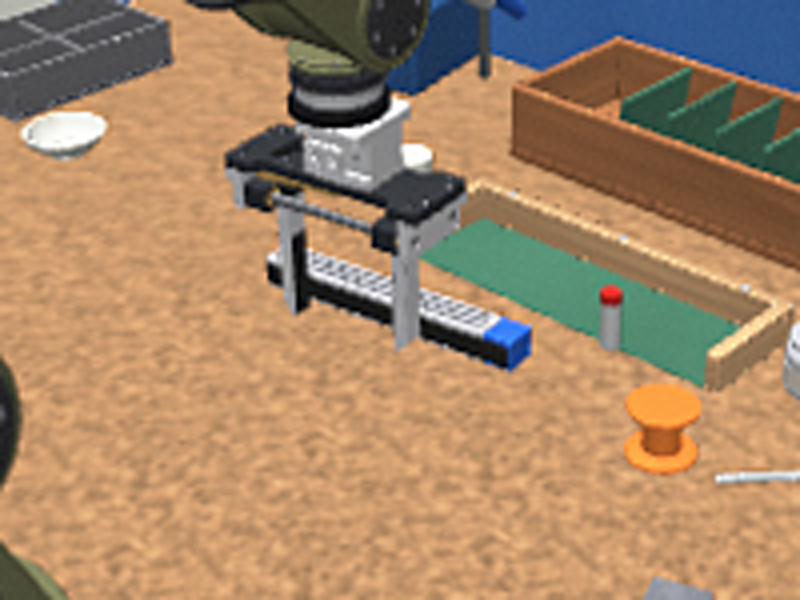

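The fingers are now in front of the near strip, with tips at crop (297,312) and (404,346), z≈20. I'll go down 10 mm more and start the push.

Emit:
step_arm:
  series: [0, 0, -5, 0, 0, 0, 0, -5, 0, 0, 6, 1, 0, 0, 0, 6, 1, 0, 0, 0, 6, 1, 0, 0, 0, 6, 0, 0, 0, 0, 4, -0.5, 0, 0.01, 0, 4, -0.5, 0, 0.01, 0, 4, -0.5, 0, 0.01, 0, 4, -0.5, 0, 0.01, 0, 0, 0, 0, 0, 0]

```text
clock: 5.8
eef_pos: [486.2, 59.3, -2.0]
eef_rot: [-3.141, 0.001, -2.936]
wrist_force: [0.3, -0.2, 0.0]
finger_gap: 94.0
finger_force: 0.0
```

```bash
python3 -c "
from h import *
look('a2')"
```

```text
cap blob bay [-49.  -16.6] [30.7 20.3] 12.9 53.5
```

Emit:
step_arm:
  series: [4, -0.5, 0, 0.012, 0, 4, -0.5, 0, 0.012, 0, 4, -0.5, 0, 0.012, 0, 4, -0.5, 0, 0.012, 0, 4, -0.5, 0, 0.012, 0, 4, -0.5, 0, 0.012, 0, 4, -0.5, 0, 0.012, 0, 4, -0.5, 0, 0.012, 0, 4, -0.5, 0, 0.012, 0, 4, -0.5, 0, 0.012, 0, 4, -0.5, 0, 0.012, 0, 4, -0.5, 0, 0.012, 0, 4, -0.5, 0, 0.012, 0, 4, -0.5, 0, 0.012, 0, 0, 0, 0, 0, 0]

```text
clock: 7.72
eef_pos: [542.2, 52.3, -2.1]
eef_rot: [-3.141, 0.0, -2.768]
wrist_force: [0.2, 0.2, 0.3]
finger_gap: 93.7
finger_force: 0.0
```

Emit:
step_arm:
  series: [-25, -9, 0, 0, 0, -30, 0, 0, 0, 0, 0, 20, 30, -0.15, 0.5, 0, 40, 20, -0.18, 1, 0, 40, 0, -0.18, 1, 0, 40, 0, -0.18, 1, 0, 40, 0, -0.18, 1, 0, 40, 0, -0.18, 1, 0, 30, 0, -0.18, 1, 0, 0, 0, -0.18, 1, 0, 0, 0, -0.16, 1, 0, 0, 0, 0, 1]

```text
clock: 9.22
eef_pos: [486.8, 293.5, 48.0]
eef_rot: [3.141, -0.0, 1.946]
wrist_force: [0.2, 0.0, -1.2]
finger_gap: 0.7
finger_force: 0.0
```

```bash
cat >> h.py <<'E'
def rail():
    p,d,i=look('x',False)
    v,u=np.mgrid[135:225,240:420]
    X=(ray(i,np.c_[u.ravel(),v.ravel()])*d[v,u].ravel()[:,None])@rot(i).T+i['eye']
    hs=cv2.cvtColor(p,cv2.COLOR_BGR2HSV)[v,u].reshape(-1,3)
    k=(X[:,2]>17)&(X[:,2]<31)&((hs[:,1]<60)|((hs[:,0]>100)&(hs[:,0]<128)))
    m=np.zeros(p.shape[:2],np.uint8); m[v.ravel()[k],u.ravel()[k]]=255
    m=cv2.morphologyEx(m,cv2.MORPH_OPEN,np.ones((3,3),np.uint8))
    c=blobs(m,(0,0,640,400))[0]
    r=cv2.minAreaRect(plane(i,c.reshape(-1,2),26)[:,:2].astype(np.float32))
    print('rail bay',tobay(r[0]).round(1),'world',np.round(r[0],1),np.round(r[1],1),round(r[2],1))
    return p
E
python3 -c "
from h import *
p=rail()
cv2.imwrite('pics/a3.png',cv2.resize(p[130:225,240:420],None,fx=4.4,fy=4.4,interpolation=cv2.INTER_CUBIC))"
```

```text
cap blob bay [ 23.6 -14.9] [31.1 24.1] 23.0 63.0
rail bay [-14.2  86.5] world [567.1  61.7] [ 34.  239.5] 21.8
```

View pics/a3.png

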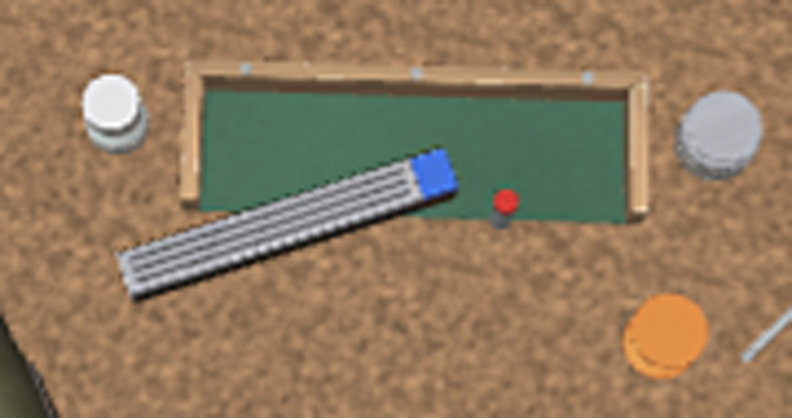

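The rail is exactly where planned: centre at bay (-14,86), world angle 0.38 rad, cap at crop (433,173) beside the post. Next I push the plain end along the rail's axis.

Emit:
step_arm:
  series: [9, -37, 0, 0, 1, 8, -36, -20, 0, 1, 0, 0, -30, 0.005, 1, 3.7, -9.3, 0, 0, 1, 3.7, -9.3, 0, 0, 1, 3.7, -9.3, 0, 0, 1, 1.9, -4.6, 0, 0, 1, 1.9, -4.6, 0, 0, 1, 1.9, -4.6, 0, 0, 1, 1.9, -4.6, 0, 0, 1, 1.9, -4.6, 0, 0, 1, 1.9, -4.6, 0, 0, 1, 1.9, -4.6, 0, 0, 1, 1.9, -4.6, 0, 0, 1, 0, 0, 0, 0, 1]

```text
clock: 11.15
eef_pos: [530.2, 155.3, -2.1]
eef_rot: [-3.141, 0.0, 1.949]
wrist_force: [-0.1, 1.0, 0.2]
finger_gap: 0.5
finger_force: 0.0
```

```bash
python3 -c "
from h import *
rail()"
```

```text
cap blob bay [ 35.1 -40.5] [30.1 24.3] 21.9 61.5
rail bay [ 4.7 36.7] world [586.9  12.2] [ 35.9 189. ] 21.9
```

Emit:
step_arm:
  series: [1.9, -4.6, 0, 0, 1, 1.9, -4.6, 0, 0, 1, 1.9, -4.6, 0, 0, 1, 1.9, -4.6, 0, 0, 1, 1.9, -4.6, 0, 0, 1, 1.9, -4.6, 0, 0, 1, 1.9, -4.6, 0, 0, 1, 1.9, -4.6, 0, 0, 1, 1.9, -4.6, 0, 0, 1, 0, 0, 0, 0, 1]

```text
clock: 12.45
eef_pos: [547.4, 113.9, -2.0]
eef_rot: [3.141, 0.0, 1.949]
wrist_force: [-0.9, 0.2, 0.9]
finger_gap: 0.7
finger_force: 0.0
```

```bash
python3 -c "
from h import *
rail()"
```

```text
cap blob bay [ 50.9 -82.2] [30.3 24.4] 22.4 62.5
rail bay [22.4 -7.1] world [605.4 -31.3] [ 34.1 183.8] 21.9
```

Cap end ≈ bay (55,-93), plain end ≈ (-31,130), so the milestone is met. I'll push 8 mm more, then move around to the near side with open fingers.

Emit:
step_arm:
  series: [1.5, -3.7, 0, 0, 1, 1.5, -3.7, 0, 0, 1, 0, 0, 0, 0, 1, -3, 7, 0, 0, 1, -3, 7, 20, 0, 1, 0, 0, 45, 0, 1, -2, -16, 0, 0.175, 0, -2, -16, 0, 0.175, 0, -2, -16, 0, 0.175, 0, -2, -16, 0, 0.175, 0, -2, -16, 0, 0.175, 0, -2, -16, 0, 0.175, 0, 0, -16, 0, 0.175, 0, 0, -16, 0, 0.175, 0, 0, -5, 0, 0.175, 0, 0, 0, 0, 0, 0]

```text
clock: 14.5
eef_pos: [532.5, -11.9, 64.2]
eef_rot: [-3.141, 0.001, -2.76]
wrist_force: [-0.4, 0.2, -0.1]
finger_gap: 93.1
finger_force: 0.0
```

```bash
python3 -c "
from h import *
p=rail()
cv2.imwrite('pics/a4.png',cv2.resize(p[130:225,240:420],None,fx=4.4,fy=4.4,interpolation=cv2.INTER_CUBIC))"
```

```text
cap blob bay [ 54.9 -92.6] [30.7 16.7] 19.0 40.0
rail bay [-23.6 116.7] world [557.1  91.7] [33.8 15.4] 21.1
```

View pics/a4.png

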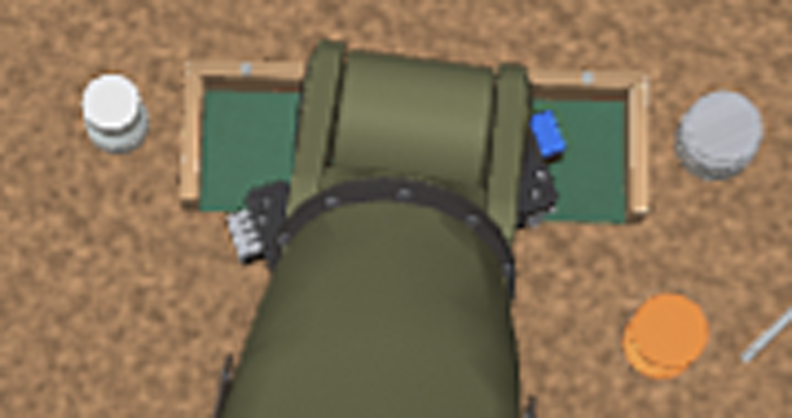

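The view shows the cap at crop (547,135) behind the post and the plain end at crop (243,238) outside the bay. Next: go down, approach, and swing the plain end in.

Emit:
step_arm:
  series: [0, 0, -36, 0, 0, 0, 0, -30, 0, 0, 6.5, 2.6, 0, 0, 0, 6.5, 2.6, 0, 0, 0, 6, 2.4, 0, 0, 0, 6, 2.4, 0, 0, 0, 6, 2.4, 0, 0, 0, 3.2, 0.6, 0, -0.018, 0, 3.2, 0.6, 0, -0.018, 0, 3.2, 0.6, 0, -0.018, 0, 3.2, 0.6, 0, -0.018, 0, 3.2, 0.6, 0, -0.018, 0, 3.2, 0.6, 0, -0.018, 0, 3.2, 0.6, 0, -0.018, 0, 3.2, 0.6, 0, -0.018, 0, 0, 0, 0, 0, 0]

```text
clock: 16.55
eef_pos: [589.1, 5.1, -3.0]
eef_rot: [-3.141, 0.0, -2.903]
wrist_force: [-0.1, 0.8, -0.7]
finger_gap: 93.8
finger_force: 0.0
```

```bash
python3 -c "
from h import *
rail()"
```

```text
cap blob bay [ 61.4 -93.8] [30.8 24.1] 14.7 62.5
rail bay [ 58.1 -87. ] world [ 642.6 -110.4] [32.3 37. ] 2.8
```

Emit:
step_arm:
  series: [3.3, 0.6, 0, -0.018, 0, 3.3, 0.6, 0, -0.018, 0, 3.3, 0.6, 0, -0.018, 0, 3.3, 0.6, 0, -0.018, 0, 3.3, 0.6, 0, -0.018, 0, 3.3, 0.6, 0, -0.018, 0, 3.3, 0.6, 0, -0.018, 0, 3.3, 0.6, 0, -0.018, 0, 3.3, 0.6, 0, -0.018, 0, 3.3, 0.6, 0, -0.018, 0, 3.3, 0.6, 0, -0.018, 0, 2, 0.6, 0, -0.018, 0, 0, 0, 0, 0, 0]

```text
clock: 18.23
eef_pos: [626.8, 12.2, -3.1]
eef_rot: [-3.141, -0.001, -3.12]
wrist_force: [-5.4, -0.1, 3.4]
finger_gap: 94.2
finger_force: 2.9
```

```bash
python3 -c "
from h import *
rail()"
```

```text
cap blob bay [ 69.7 -96.1] [29.6 24.7] 1.4 70.5
rail bay [ 70.9 -83.8] world [ 655.4 -107. ] [32.4 43.9] 2.8
```

The rail has reached the back fence (−5 N). I'll press 2 mm more, then back off and check.

Emit:
step_arm:
  series: [1, 0, 0, 0, 0, 1, 0, 0, 0, 0, 0, 0, 0, 0, 0, -10, 0, 0, 0, 0, -20, 0, 0, 0, 0, -20, 0, 30, 0, 0, -40, 0, 40, 0, 0, -60, 0, 40, 0, 0, -60, 60, 0, 0, 0, 0, 62, 0, 0, 0, 0, 62, 0, 0, 0, 0, 62, 0, 0, 0, 0, 0, 0, 0, 0]

```text
clock: 19.9
eef_pos: [442.4, 245.7, 101.6]
eef_rot: [3.141, 0.001, -3.114]
wrist_force: [0.1, 0.2, 0.3]
finger_gap: 93.5
finger_force: 0.0
```

```bash
python3 -c "
from h import *
p=rail()
cv2.imwrite('pics/a5.png',cv2.resize(p[130:225,240:420],None,fx=4.4,fy=4.4,interpolation=cv2.INTER_CUBIC))"
```

```text
cap blob bay [ 69.7 -96.1] [29.5 24.7] 1.4 67.5
rail bay [70.2 12.1] world [652.8 -11.1] [ 33.8 235. ] 1.4
```

View pics/a5.png

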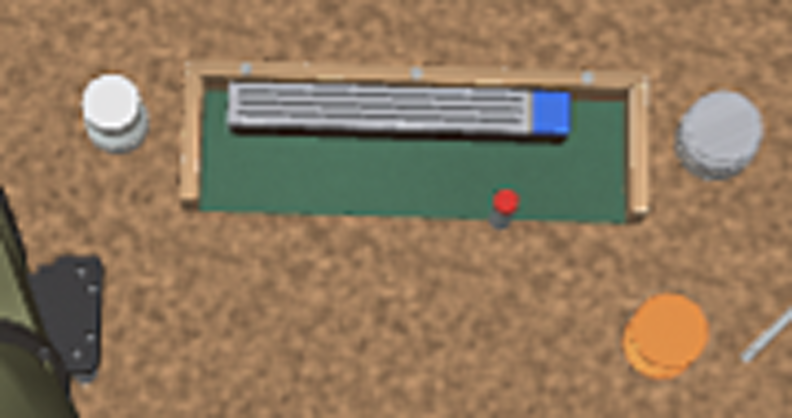

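The rail lies along the fence, plain end at crop (230,107) and cap at crop (570,112), well past the post. To be sure it is flush, I'll press once more and read the force.

Emit:
step_arm:
  series: [0, -62, 0, 0, 0, 0, -62, 0, 0, 0, 0, -62, 0, 0, 0, 60, -60, 0, 0, 0, 60, 13, -40, 0, 0, 40, 0, -40, 0, 0, 15, 0, -24, -0.003, 0, 3, 0, 0, 0, 0, 3, 0, 0, 0, 0, 3, 0, 0, 0, 0, 2, 0, 0, 0, 0, 1, 0, 0, 0, 0, 1, 0, 0, 0, 0, 0, 0, 0, 0, 0]

```text
clock: 21.7
eef_pos: [606.3, 23.4, 3.5]
eef_rot: [-3.142, -0.0, -3.121]
wrist_force: [0.3, 1.1, 0.6]
finger_gap: 94.1
finger_force: 0.0
```

Emit:
step_arm:
  series: [5, 0, -3, 0, 0, 5, 0, -2, 0, 0, 5, 0, 0, 0, 0, 3, 0, 0, 0, 0, 3, 0, 0, 0, 0, 2, 0, 0, 0, 0, 1, 0, 0, 0, 0, 0, 0, 0, 0, 0]

```text
clock: 22.7
eef_pos: [626.8, 23.4, -1.6]
eef_rot: [3.141, -0.009, -3.122]
wrist_force: [-28.9, 0.7, 19.1]
finger_gap: 94.3
finger_force: 14.5
```

It is pressed flush against the fence (29 N, no further motion). I'll back off, check the pose and hand in.

Emit:
step_arm:
  series: [-4, 0, 0, 0, 0, -6, 0, 0, 0, 0, -20, 0, 0, 0, 0, -20, 0, 30, 0, 0, -40, 0, 40, 0, 0, -60, 0, 40, 0, 0, -60, 60, 0, 0, 0, 0, 62, 0, 0, 0, 0, 62, 0, 0, 0, 0, 62, 0, 0, 0, 0, 0, 0, 0, 0]

```text
clock: 24.08
eef_pos: [443.4, 256.7, 103.1]
eef_rot: [3.141, 0.0, -3.117]
wrist_force: [-0.1, -1.3, -0.5]
finger_gap: 94.4
finger_force: 0.0
```

```bash
python3 -c "
from h import *
rail(); print(manip.sign_off())"
```

```text
cap blob bay [ 69.8 -96.1] [29.3 24.7] 1.4 66.5
rail bay [70.4 12.2] world [653.1 -11.1] [ 34.  235.1] 1.2
the job is handed in; nothing more can be done
None
```

The job is handed in at about 24 s: the rail lies along the back fence, where a 29 N press moved it no further, with its blue end about 46 mm past the post's axis; the hand-in gave no verdict.

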